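# File a reagent cartridge into a sprung, packed tray

## Robot

A 6-joint arm with a two-finger parallel gripper is mounted at the origin on a cart in front of the work surface, level with it; the furniture and walls round the work are solid. World frame = base frame: x ahead of the robot, y to its left, z up, the work surface at z = 0. Lengths are in m, angles in degrees, forces in N, time in s.
With the tool pointing down it reaches from about 0.25 to 0.725 m from the base axis. Payload 9.7 kg.
Tool frame: the origin (TCP) lies on the centre line of the jaws, within the pads' length; the fingertips stand 14 mm ahead of it and the grasp point (between the pads) lies 5 mm behind it; z points along the fingers, y is the line along which they close (so a half turn about z gives the same grasp; the last joint's range is limited). The gripper opens to 85 mm and grips with 20 to 120 N. Pads are 22 mm wide; open, the fingers measure 114 mm over their backs; the gripper's body (76 mm by 85 mm) begins 54 mm behind the grasp point. The pads swing forward as they close: fully open they stand 13 mm farther back than shut.
Start: joints at [68.411, 4.979, 10.078, 95.1, 0, 90], TCP at [0.202, 0.511, 0.245] pointing down, gripper open.
Joint ranges: [-179.16, 179.16], [-48.56, 103.87], [-65.8, 70.77], [-126.05, 130.52], [-82.76, 87.17], [-180, 180]. Speed limits (degrees/s): [127.2, 127.2, 147.25, 180, 180, 180].

## Interface

Orientations are given as [roll, pitch, yaw] about the fixed x, y, z axes, in that order (R = Rz(yaw) Ry(pitch) Rx(roll)).
In Python, from workcell import bot, camera, get_calibration, ticket gives the robot as it stands. The module is installed in compiled form; this text tells all that it offers.
- The arm moves only by the tool send_rows, never from a script. Its arguments are lists of equal length, an entry for each row: "linear": the shift along the tool's x, y, z in m, a list of three; "twist": the turn, a rotation vector about the tool's x, y, z in units of 10 degrees (1.0 is 10 degrees), a list of three; "gripper": the opening in per cent of the stroke, from 0 (shut) to 100 (fully open). In form: {"linear": [[x, y, z], ...], "twist": [[wx, wy, wz], ...], "gripper": [gripper, ...]}. A call has 1 to 8 rows; each row shifts and turns the commanded pose from where the row before left it, along the tool's axes as they then stand; what a row does not reach is not made up. A row lasts 1/8 s, in which the tool goes at most 62.5 mm and 10.7 degrees, less where a joint would pass 70% of its speed; a pose out of reach is approached as far as the arm can. A call with a gripper value outside its range is refused whole. The fingers move at their own pace and stop on an object; "grip_force" is the grip in N (left out, the last holds). Time passes only in rows, so rows that do not move let the fingers close. It gives the time, the measured TCP pose, the force, the opening and the grip force at its end, in the units of the state.
- bot.get_obs(): the state, without advancing time (a new reading comes with each control period).
- camera(name): name is "scene" or "top"; returns the picture (420x560x3 uint8, red, green, blue); there is no depth.
- get_calibration(name): a dict with "fx", "fy", "cx", "cy" (pixels), "origin" and "orientation" of the camera in the world. Camera axes: x right, y down, z forward; pixel columns grow to the right and rows downward; lengths in m; the calibration is good to about 2 mm. A picture is of the moment at which its call begins. get_calibration takes no time and is no camera call.
- ticket.job_done(): hands the job in; it is judged then, once.
The state is a dict: "time": time; "q": joint angles; "qd": joint speeds; "joint_efforts": joint torques, N m; "ee_pos": TCP position; "tcp_rot": TCP orientation; "wrist_force": force on the tool from outside, world axes, zero at the start; "torque": the same for the moment, N m; "opening": finger opening in m; "grasp_force": force on a finger pad.
Only numpy, scipy, OpenCV 4.12 (cv2) and the standard library are available. Lean on these libraries where they do the work, as an engineer would, in place of code of your own. Each camera call takes 0.05 s, during which the arm holds its last target. There are 200 camera calls.

## Task

File the loose reagent cartridge in the tray directly behind the cartridge with the taller grip fin, on the side towards the sprung pusher: work its tapered feet into the seam so that the packed neighbours move apart without toppling, and without forcing it. Lower it until it stands upright on the tray floor, level with the others, then press it down for a moment with about 15 N (10 to 25) so that its feet seat on the sealing strips. Let go and leave all the cartridges standing upright in the row.

Things in the scene. Friction and masses are not known exactly. Their poses are not given: they have to be found in the camera images.
- cart_new: Loose sealed reagent cartridge standing on the bench right of the tray: white, 50 mm wide (x), 20 mm thick (y), 86 mm tall, 56 to 112 g. Two 10 mm wide flanks, an 8 mm thick web with label between. Feet taper from 20 mm thick at z = 20 mm to 8 mm at z = 0. Faces upright from 20 to 52 mm, then shoulders slope in to 27 x 5.6 mm at 68 mm; fin above. Origin: foot's underside centre, z up.
- new_fin (a point): Centre of cart_new's grey grip fin, which is 24 mm wide (cartridge x), 5 mm thick (y), 18 mm tall (z = 68 to 86 mm of the cartridge; this point at 77 mm). Pinched across the 24 mm width, the fingers stay clear of the neighbours' fins.
- cart_tall: The cartridge in the row with the taller grip fin (26 mm instead of 18 mm, top at 94 mm), else like cart_new. First, second, third or fourth from the fixed end. Origin: centre of the foot's underside; y along the row towards the fixed end: the seam to open is its plane y = -10 mm, cart_new's final place is y = -20 mm.
- cart_a: One of the other cartridges of the row, same shape and size as cart_new. Origin: centre of the underside of the foot; axes parallel to the tray's at the start.
- cart_b: One of the other cartridges of the row, same shape and size as cart_new. Origin: centre of the underside of the foot; axes parallel to the tray's at the start.
- cart_c: One of the other cartridges of the row, same shape and size as cart_new. Origin: centre of the underside of the foot; axes parallel to the tray's at the start.
- cart_d: Last cartridge of the row, against the pusher; like cart_new. Origin: centre of the underside of the foot; axes parallel to the tray's at the start.
- tray: Fixed grey tray, 163 mm long (y, along the row), 62 mm across (x); rigid 4 mm floor, side walls 28 mm high, 54 mm apart. Five cartridges stand in it face to face, 20 mm pitch, pressed against the 53 mm high fixed end wall at +y. No gaps, but the fins leave 15 mm free above each seam. Origin: underside centre, 0 to 5 mm above the bench (levelling feet).
- fixed_end (a point): Centre, at floor height, of the inner face of the tray's fixed end wall (its +y end), against which the row is pressed; this end does not give.
- pusher_face (a point): Centre of the face of the black sprung pusher plate (50 mm wide, 48 mm high), which presses on the last cartridge of the row.
- pusher (a joint): Travel (m) of the sprung pusher away from the fixed end: about 0 with five cartridges, 0.020 with six, stop at 0.032. It presses with 3.5 N plus 30 N/m; with friction 4 to 6 N part the row. Only the pusher side of a seam gives way, so a cartridge going in must shift 10 mm from the seam to the pusher; the next one leans up to 20 degrees and is righted as it goes down.
Not all that is in view belongs to the job. Leave any blue look-alike of the cart_b alone.

How it is judged:
By the outcome, as a careful person would: the job done as asked, in the order asked, and still so for the second after the job is handed in, with the robot touching nothing.
It also fails if it takes over 67 s, if anything falls off the work surface, if the arm or the gripper's body presses on something with over 40 N, if the wrist force passes 120 N, or if a joint passes its speed limit or range.

## Working session

There is one attempt and no reset: what is moved stays moved. The work goes in short steps, Python scripts to look and compute and a tool call to move; the robot and the scene stay as the last step left them, time stands still between calls to the robot, and variables do not carry over. Pictures are saved under pics/ and viewed, at most 10 in all, crops included, and the job is handed in when it is done.

Besides the shell and the picture viewer there is one more tool, called after ">>>" as name(argument=value, ...), one argument or row to a line, values as JSON. send_rows: Moves the arm, as the interface text tells. Its arguments: {"type":"object","properties":{"linear":{"type":"array"},"twist":{"type":"array"},"gripper":{"type":"array"},"grip_force":{"type":"number"}},"required":["linear","twist","gripper"]}

```bash
mkdir -p pics; python3 - <<'E'
from workcell import bot,camera,get_calibration
import cv2
o=bot.get_obs();print({k:o[k] for k in('time','ee_pos','tcp_rot','opening','wrist_force')})
for n in('scene','top'):
    print(n,get_calibration(n)); cv2.imwrite(f'pics/{n}0.png',camera(n)[:,:,::-1])
E
```

```text
{'time': 0.0, 'ee_pos': array([0.20227809, 0.51121055, 0.24457598]), 'tcp_rot': array([-1.79922049e+02, -5.70054495e-04,  1.58411691e+02]), 'opening': 0.08499985644172067, 'wrist_force': array([-0.2825673 ,  0.30304823, -1.42562592])}
scene {'fx': 419.5224549505351, 'fy': 419.5224549505351, 'cx': 281.33722106119404, 'cy': 217.47551528040054, 'origin': array([ 0.1206578 , -0.88812963,  0.46270624]), 'orientation': array([-118.28510149,   -1.28232405,  -27.34303239])}
top {'fx': 517.5484223020824, 'fy': 517.5484223020824, 'cx': 273.0578753692232, 'cy': 200.61559204462154, 'origin': array([ 0.33569006, -0.23647186,  0.94868752]), 'orientation': array([-171.41200441,   -0.29002019,  -88.78289061])}
```

View pics/scene0.png

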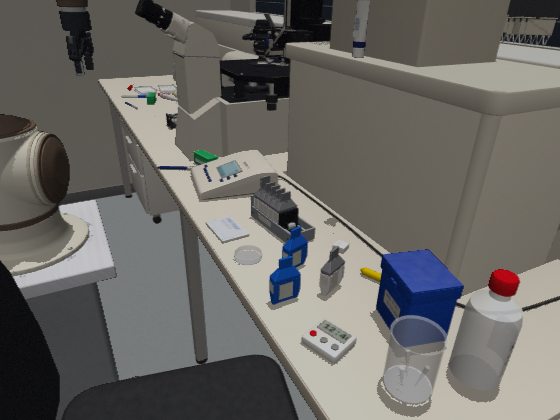

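View pics/top0.png

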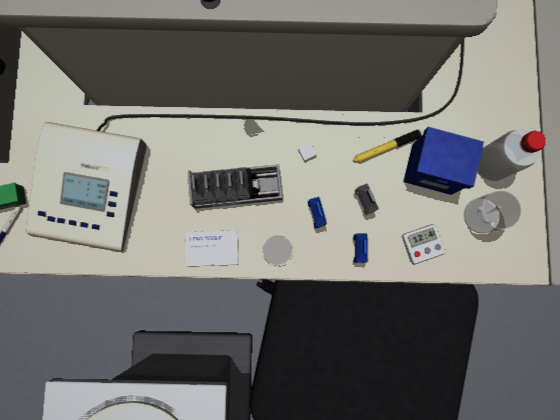

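The scene view shows the tray at about (280,212), the loose white cartridge at (332,272) and two blue look-alikes at (295,250) and (285,282). In the top view the tray is at (236,186), the loose cartridge at (366,200) and the blue ones at (317,212) and (361,248). I'm enlarging both views.

```bash
python3 - <<'E'
import cv2,numpy as np
s=cv2.imread('pics/scene0.png');t=cv2.imread('pics/top0.png')
a=cv2.resize(s[170:300,240:355],None,fx=4.5,fy=4.5,interpolation=cv2.INTER_CUBIC)
cv2.imwrite('pics/c1.png',a)
b=cv2.resize(t[155:220,180:290],None,fx=7,fy=7,interpolation=cv2.INTER_CUBIC)
c=cv2.resize(t[180:220,350:390],None,fx=3.5,fy=3.5,interpolation=cv2.INTER_CUBIC)
o=np.zeros((455+140,770,3),np.uint8);o[:455]=b;o[455:,:140]=c
o=cv2.convertScaleAbs(o,alpha=1.6,beta=20)
cv2.imwrite('pics/c2.png',o)
E
```

```text
(no output)
```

View pics/c1.png

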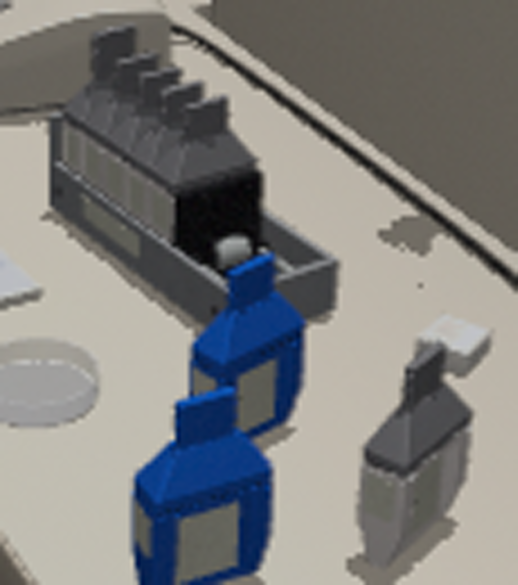

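View pics/c2.png

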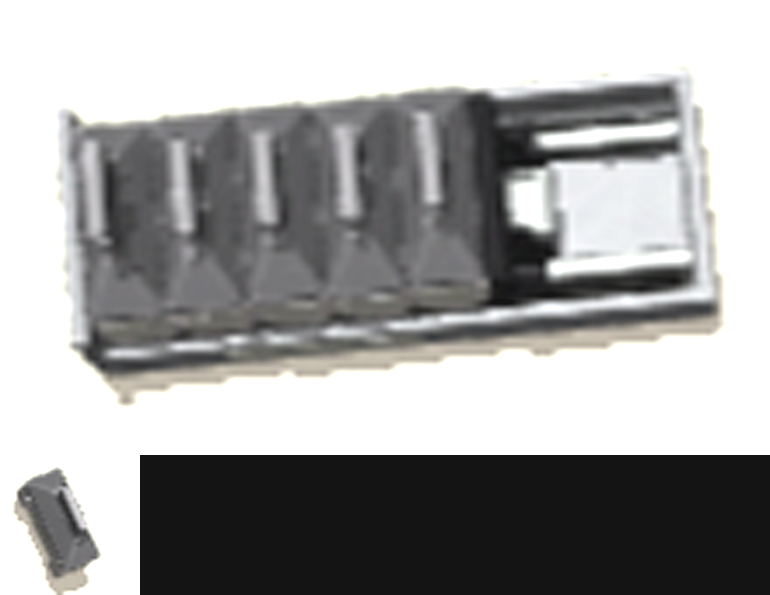

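The row's fins in crop 1 are at about (115,45), (140,68), (160,82), (185,97) and (207,115). The first, at the fixed end (scene pixel about (265,179)), stands clearly taller than the even steps of the rest, so it is cart_tall. The loose white cartridge with the grey top is cart_new; the two blue ones are decoys. Next I triangulate to check.

```bash
cat > h.py <<'E'
import numpy as np,cv2
from scipy.spatial.transform import Rotation as R
from workcell import get_calibration
C={n:get_calibration(n) for n in('scene','top')}
def ray(n,p):
    c=C[n];d=np.array([(p[0]-c['cx'])/c['fx'],(p[1]-c['cy'])/c['fy'],1])
    return np.array(c['origin']),R.from_euler('xyz',c['orientation'],degrees=True).apply(d)
def plane(n,p,z):
    o,d=ray(n,p);return o+d*(z-o[2])/d[2]
def tri(ps,pt):
    o1,d1=ray('scene',ps);o2,d2=ray('top',pt)
    s=np.linalg.lstsq(np.c_[d1,-d2],o2-o1,rcond=None)[0]
    a=o1+s[0]*d1;b=o2+s[1]*d2;return (a+b)/2,np.linalg.norm(a-b)
def proj(n,P):
    c=C[n];q=R.from_euler('xyz',c['orientation'],degrees=True).inv().apply(np.array(P)-c['origin'])
    return q[0]/q[2]*c['fx']+c['cx'],q[1]/q[2]*c['fy']+c['cy']
E
python3 - <<'E'
from h import *
t=cv2.imread('pics/top0.png');g=t.max(2)
def fins(x0,x1,y0,y1,lo):
    m=np.zeros_like(g);m[y0:y1,x0:x1]=(g[y0:y1,x0:x1]>lo)
    n,l,st,ce=cv2.connectedComponentsWithStats(m,connectivity=8)
    for i in range(1,n):
        if 10<st[i,4]<80:
            pts=np.argwhere(l==i)[:,::-1].astype(np.float32)
            print(st[i],ce[i].round(2),cv2.fitLine(pts,cv2.DIST_L2,0,.01,.01).ravel()[:2].round(3), (cv2.minAreaRect(pts)))
print(g[180:190,190:250][2])
for lo in (75,85): print(lo);fins(190,247,168,191,lo)
print(g[185:215,355:380])
E
```

```text
[103  66  95 112  73  18  26  40  46  46  44  39  42  52  88 121 105  55
  35  48  45  45  46  46  50  53  81 112  98  47  36  43  46  45  40  43
  53  47  78 115  96  45  32  37  44  47  46  50  54  48  80 116  93  44
  39  46  46  39  25  20]
75
[239 171   4  13  39] [240.62 177.  ] [0.115 0.993] ((240.68466186523438, 176.97694396972656), (12.279438018798828, 2.8527989387512207), 82.87498474121094)
[216 173   3  14  38] [217.   179.79] [0.022 1.   ] ((217.0, 179.5), (13.0, 2.0), 90.0)
[227 172   4  14  41] [228.88 178.63] [0.038 0.999] ((228.5, 178.5), (13.0, 3.0), 90.0)
[190 175   5  16  52] [191.9  182.46] [ 0.003 -1.   ] ((192.0, 182.5), (15.0, 4.0), 90.0)
[204 175   4  13  36] [205.17 180.75] [0.059 0.998] ((205.12757873535156, 181.03103637695312), (12.207686424255371, 2.7405011653900146), 85.2363510131836)
85
[239 171   4  13  28] [240.68 176.64] [0.13  0.991] ((240.5548858642578, 176.993896484375), (12.25790023803711, 2.2086305618286133), 83.6598129272461)
[228 173   3  13  28] [228.96 178.93] [0.079 0.997] ((229.0, 179.0), (12.0, 2.0), 90.0)
[190 175   5  16  40] [191.75 182
[... 2683 characters left out ...]
86  48  43  44  54  53  58  68  65  61
   63  62  62  62  67 112 171]
 [194 194 194 193 194 191 160 112  97  66  48  42  44  53  62  69  62  62
   62  62  61  60  80 149 191]
 [194 194 194 194 194 194 164 112  94  60  49  60  64  59  64  64  61  61
   64  67  81 144 185 189 193]
 [193 193 193 193 194 194 164 111  88  47  50  46  40  54  65  64  62  66
   57  80 153 189 193 193 193]
 [194 194 194 193 194 193 190 159  96  62  48  51  49  57  63  51  58  80
   92 150 190 194 194 193 194]
 [194 194 194 194 194 194 194 164 110  87  47  50  62  69  77  86  91 110
  111 156 193 194 194 193 193]
 [194 193 193 193 193 193 193 164 112  97  63  51  69  94 109 111 111 113
  111 118 160 193 193 194 193]]
```

```bash
python3 - <<'E'
import cv2,numpy as np
s=cv2.imread('pics/scene0.png')
a=cv2.resize(s[173:213,255:305],None,fx=11,fy=11,interpolation=cv2.INTER_CUBIC)
b=cv2.resize(s[243:293,318:348],None,fx=8,fy=8,interpolation=cv2.INTER_CUBIC)
o=np.zeros((440,790,3),np.uint8);o[:440,:550]=a;o[:400,550:]=b
cv2.imwrite('pics/c3.png',cv2.convertScaleAbs(o,alpha=1.5))
E
```

```text
(no output)
```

View pics/c3.png

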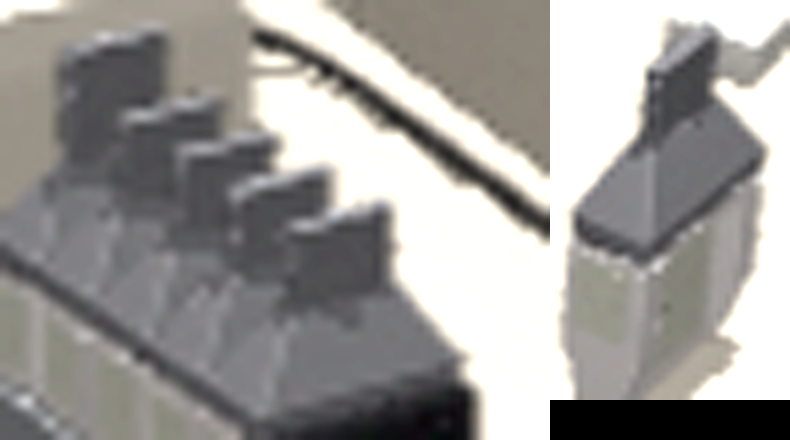

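Enlarged, the first fin (top at crop (112,42)) is clearly longer than fins 2–5 at (168,107), (227,144), (280,179) and (339,217), which settles cart_tall as the one next to the fixed end. The loose fin's top centre is at crop (683,53).

```bash
python3 - <<'E'
from h import *
s=[((x+.5)/11+254.5,(y+.5)/11+172.5) for x,y in [(112,42),(168,107),(227,144),(280,179),(339,217)]]
t=[(193,182.3),(205.2,181),(217,179.9),(228.9,178.7),(240.65,177)]
s.append(((133.5)/8+317.5,53.5/8+242.5));t.append((371.2,194.8))
for a,b in zip(s,t):
    P,e=tri(a,b);print(P.round(4),round(e,4),'@.090',plane('top',b,.090).round(4), '@.098',plane('top',b,.098).round(4))
p,q=plane('top',(369,189.2),.086),plane('top',(373.4,200.4),.086);print('new',p,q,(p+q)/2,np.degrees(np.arctan2(*(p-q)[:2])),np.linalg.norm(p-q))
print('new centre',plane('top',(371.2,194.8),.086))
# row line from fins 2..5
F=np.array([plane('top',b,.092)[:2] for b in t[1:5]]);print(np.diff(F,axis=0))
d=F[0]-F[3];print('row dir ang from +y',np.degrees(np.arctan2(d[0],d[1])),np.linalg.norm(d)/3)
# tray outline
g=cv2.imread('pics/top0.png').max(2)
m=(g[150:222,175:300]<150).astype(np.uint8);n,l,st,ce=cv2.connectedComponentsWithStats(m)
i=1+st[1:,4].argmax();r=cv2.minAreaRect(np.argwhere(l==i)[:,::-1].astype(np.float32));print(r)
# cart_new bodies edges fits: left edge lines top img
E
```

```text
[ 0.4927 -0.1042  0.0993] 0.0015 @.090 [ 0.4937 -0.1025  0.09  ] @.098 [ 0.4922 -0.1037  0.098 ]
[ 0.4964 -0.1233  0.0919] 0.0008 @.090 [ 0.4964 -0.1229  0.09  ] @.098 [ 0.4949 -0.124   0.098 ]
[ 0.4992 -0.1432  0.0913] 0.0017 @.090 [ 0.4987 -0.1428  0.09  ] @.098 [ 0.4972 -0.1436  0.098 ]
[ 0.5013 -0.163   0.0916] 0.0008 @.090 [ 0.5012 -0.1627  0.09  ] @.098 [ 0.4997 -0.1634  0.098 ]
[ 0.5044 -0.1826  0.0912] 0.0001 @.090 [ 0.5046 -0.1825  0.09  ] @.098 [ 0.503 -0.183  0.098]
[ 0.4801 -0.4042  0.0841] 0.0004 @.090 [ 0.479  -0.4029  0.09  ] @.098 [ 0.4776 -0.4014  0.098 ]
new [ 0.48915571 -0.40005197  0.086     ] [ 0.47013361 -0.40735875  0.086     ] [ 0.47964466 -0.40370536  0.086     ] 68.98719810386152 0.020377175090522594
new centre [ 0.47962928 -0.40371127  0.086     ]
[[ 0.0023229  -0.01976822]
 [ 0.00250001 -0.0199481 ]
 [ 0.00335429 -0.01968805]]
row dir ang from +y -7.83768344447814 0.019988177652112183
((60.09998321533203, 37.80000305175781), (42.56656265258789, 93.1862564086914), 85.60128784179688)
```

The tall fin top triangulates to z=0.099 and the others to 0.0915, an 8 mm difference, at 20 mm pitch. The loose fin comes to 0.084 against an expected 0.086, so all of it agrees. Now the yaw angles from the long edges.

```bash
python3 - <<'E'
from h import *
def yaw(a,b,z):
    d=plane('top',b,z)-plane('top',a,z);return np.degrees(np.arctan2(d[1],d[0])).round(2),np.linalg.norm(d).round(4)
print('new shoulder edge',yaw((364,213),(359,203-2),.052),'fin',yaw((375,199),(371,190.7),.086), yaw((373.6,200),(369.2,190),.086))
g=cv2.GaussianBlur(cv2.imread('pics/top0.png').max(2),(3,3),0).astype(float)
# tray outer long edges: bench(bright)->tray dark transition, scan cols
for name,r0,r1,z in(('far',155,178,.034),('near',200,215,.034)):
    pts=[]
    for c in range(196,278):
        if name=='far' and c<255: continue
        col=g[r0:r1,c]; k=np.abs(np.diff(col)).argmax(); pts.append((c,r0+k+.5))
    pts=np.array(pts,np.float32);vx,vy,x0,y0=cv2.fitLine(pts,cv2.DIST_HUBER,0,.01,.01).ravel()
    a=(200,y0+vy/vx*(200-x0));b=(280,y0+vy/vx*(280-x0));print(name,a,b,plane('top',a,z),plane('top',b,z),yaw(b,a,z))
w=plane('scene',(52/4.5+240,195/4.5+170),.0);print(w)
E
```

```text
new shoulder edge (np.float64(22.41), np.float64(0.0227)) fin (np.float64(25.33), np.float64(0.0156)) (np.float64(23.34), np.float64(0.0185))
far (200, np.float32(173.74281)) (280, np.float32(174.56366)) [ 0.51991688 -0.10563683  0.034     ] [ 0.52161847 -0.24966005  0.034     ] (np.float64(90.68), np.float64(0.144))
near (200, np.float32(210.34116)) (280, np.float32(202.39108)) [ 0.45351871 -0.10844743  0.034     ] [ 0.47096203 -0.25063477  0.034     ] (np.float64(96.99), np.float64(0.1433))
[ 0.4705142  -0.08080127  0.        ]
```

>>> send_rows(
  linear=[
    [0, 0, 0],
    [0, 0, 0],
  ],
  twist=[
    [0, 0, 1.0],
    [0, 0, 1.0],
  ],
  gripper=[100, 100],
  grip_force=90,
)

```text
time: 0.35
ee_pos: [0.2023, 0.5113, 0.2448]
tcp_rot: [-180.0, 0.0, 138.1]
wrist_force: [0.2, -0.8, 0.1]
opening: 0.0855
grasp_force: 0.0
```

>>> send_rows(
  linear=[
    [0, 0, 0],
    [0, 0, 0],
    [0, 0, 0],
    [-0.0594, -0.0069, 0],
    [-0.0594, -0.0069, 0],
    [-0.0594, -0.0069, 0],
    [-0.0594, -0.0069, 0],
    [-0.0594, -0.0069, 0],
  ],
  twist=[
    [0, 0, 0.82],
    [0, 0, 0.82],
    [0, 0, 0.82],
    [0, 0, 0],
    [0, 0, 0],
    [0, 0, 0],
    [0, 0, 0],
    [0, 0, 0],
  ],
  gripper=[100, 100, 100, 100, 100, 100, 100, 100],
)

```text
time: 1.35
ee_pos: [0.2907, 0.224, 0.245]
tcp_rot: [180.0, 0.0, 113.9]
wrist_force: [1.0, 0.6, -0.0]
opening: 0.0853
grasp_force: 0.0
```

>>> send_rows(
  linear=[
    [-0.0594, -0.0069, 0],
    [-0.0594, -0.0069, 0],
    [-0.0594, -0.0069, 0],
    [-0.0594, -0.0069, 0],
    [-0.0594, -0.0069, 0],
    [-0.0594, -0.0069, 0],
    [-0.0594, -0.0069, 0],
    [-0.0594, -0.0069, 0],
  ],
  twist=[
    [0, 0, 0],
    [0, 0, 0],
    [0, 0, 0],
    [0, 0, 0],
    [0, 0, 0],
    [0, 0, 0],
    [0, 0, 0],
    [0, 0, 0],
  ],
  gripper=[100, 100, 100, 100, 100, 100, 100, 100],
)

```text
time: 2.35
ee_pos: [0.4321, -0.2334, 0.245]
tcp_rot: [180.0, -0.0, 113.8]
wrist_force: [1.4, -0.2, 0.4]
opening: 0.0856
grasp_force: 0.0
```

>>> send_rows(
  linear=[
    [-0.0594, -0.0069, 0],
    [-0.0594, -0.0069, 0],
    [-0.0594, -0.0069, 0],
    [0, 0, 0],
    [0, 0, 0],
  ],
  twist=[
    [0, 0, 0],
    [0, 0, 0],
    [0, 0, 0],
    [0, 0, 0],
    [0, 0, 0],
  ],
  gripper=[100, 100, 100, 60, 60],
)

```text
time: 2.98
ee_pos: [0.4849, -0.4025, 0.2446]
tcp_rot: [-180.0, -0.1, 113.8]
wrist_force: [-0.1, 0.6, -0.2]
opening: 0.0524
grasp_force: 0.0
```

>>> send_rows(
  linear=[
    [0.0006, -0.0051, 0.04],
    [0, 0, 0.04],
    [0, 0, 0.04],
    [0, 0, 0.018],
    [0, 0, 0],
    [0, 0, 0],
  ],
  twist=[
    [0, 0, 0],
    [0, 0, 0],
    [0, 0, 0],
    [0, 0, 0],
    [0, 0, 0],
    [0, 0, 0],
  ],
  gripper=[60, 60, 60, 60, 60, 60],
)

```text
time: 3.72
ee_pos: [0.4808, -0.4044, 0.1096]
tcp_rot: [179.9, 0.1, 113.8]
wrist_force: [0.2, 0.0, 0.5]
opening: 0.0513
grasp_force: 0.0
```

```bash
python3 - <<'E'
import cv2
from workcell import camera,bot
s=camera('scene')[:,:,::-1]
cv2.imwrite('pics/d1.png',cv2.convertScaleAbs(cv2.resize(s[200:300,280:390],None,fx=6,fy=6,interpolation=cv2.INTER_CUBIC),alpha=1.5))
o=bot.get_obs();print(o['ee_pos'],o['tcp_rot'])
E
```

```text
[ 0.48089731 -0.40455685  0.10954031] [1.79922138e+02 1.55821848e-01 1.13823996e+02]
```

View pics/d1.png

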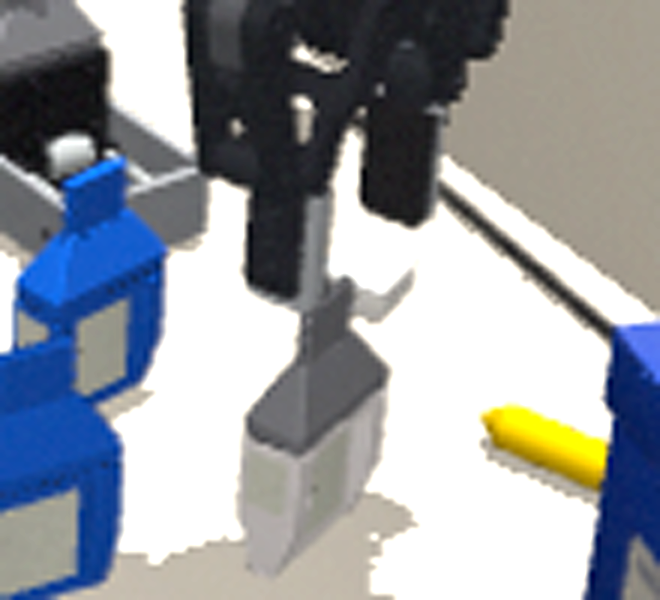

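The gripper straddles the loose fin: finger tips at crop (285,300) and (400,220), fin top at (328,295). I check the offset by projection.

```bash
python3 - <<'E'
from h import *
f=lambda P:[round((v-o+.5)*6-.5) for v,o in zip(proj('scene',P),(280,200))]
for z in(.086,.098): print(z,f([.4809,-.4045,z]))
x=np.array([np.cos(np.radians(23.6)),np.sin(np.radians(23.6)),0]);y=np.array([-x[1],x[0],0])
P=np.array([.4809,-.4045,.098])
print('pad +x/-x',f(P+.0257*x),f(P-.0257*x))
for s in(1,-1):
  for t in(1,-1): print(s,t,f(P+s*.0257*x+t*.011*y))
E
```

```text
0.086 [330, 292]
0.098 [334, 255]
pad +x/-x [383, 220] [282, 293]
1 1 [350, 207]
1 -1 [416, 233]
-1 1 [249, 279]
-1 -1 [317, 308]
```

Prediction (330,292) matches the fin at (328,295), so the alignment is good. Now descend and grip.

>>> send_rows(
  linear=[
    [0, 0, 0.012],
    [0, 0, 0.0115],
    [0, 0, 0],
    [0, 0, 0],
    [0, 0, 0],
    [0, 0, 0],
    [0, 0, 0],
    [0, 0, 0],
  ],
  twist=[
    [0, 0, 0],
    [0, 0, 0],
    [0, 0, 0],
    [0, 0, 0],
    [0, 0, 0],
    [0, 0, 0],
    [0, 0, 0],
    [0, 0, 0],
  ],
  gripper=[60, 60, 60, 15, 15, 15, 15, 15],
  grip_force=90,
)

```text
time: 4.78
ee_pos: [0.4804, -0.4043, 0.0843]
tcp_rot: [180.0, 0.0, 113.8]
wrist_force: [1.6, 0.0, 5.4]
opening: 0.0207
grasp_force: 88.3
```

>>> send_rows(
  linear=[
    [0, 0, -0.002],
    [0, 0, -0.02],
    [0, 0, -0.05],
    [0, 0, -0.05],
    [0, 0, -0.02],
    [0, 0, 0],
    [0, 0, 0],
  ],
  twist=[
    [0, 0, 0],
    [0, 0, 0],
    [0, 0, 0],
    [0, 0, 0],
    [0, 0, 0],
    [0, 0, 0],
    [0, 0, 0],
  ],
  gripper=[15, 15, 15, 15, 15, 15, 15],
)

```text
time: 5.65
ee_pos: [0.4798, -0.4039, 0.2239]
tcp_rot: [-179.9, -0.1, 113.8]
wrist_force: [0.3, -0.4, -2.3]
opening: 0.0201
grasp_force: 88.3
```

```bash
python3 - <<'E'
import cv2
from workcell import camera,bot
from h import *
o=bot.get_obs();print(o['ee_pos'],o['tcp_rot'],o['wrist_force'])
u,v=proj('scene',o['ee_pos']-np.array([0,0,.04]));print(u,v)
s=camera('scene')[:,:,::-1]
x,y=int(u)-55,int(v)-45;print(x,y)
cv2.imwrite('pics/d2.png',cv2.convertScaleAbs(cv2.resize(s[y:y+95,x:x+110],None,fx=6,fy=6,interpolation=cv2.INTER_CUBIC),alpha=1.5))
E
```

```text
[ 0.47981968 -0.40393215  0.22393039] [-1.79936146e+02 -1.25429029e-01  1.13810965e+02] [ 0.25501827 -0.35187818 -2.28130271]
339.03310434358593 195.35650616292344
284 150
```

View pics/d2.png

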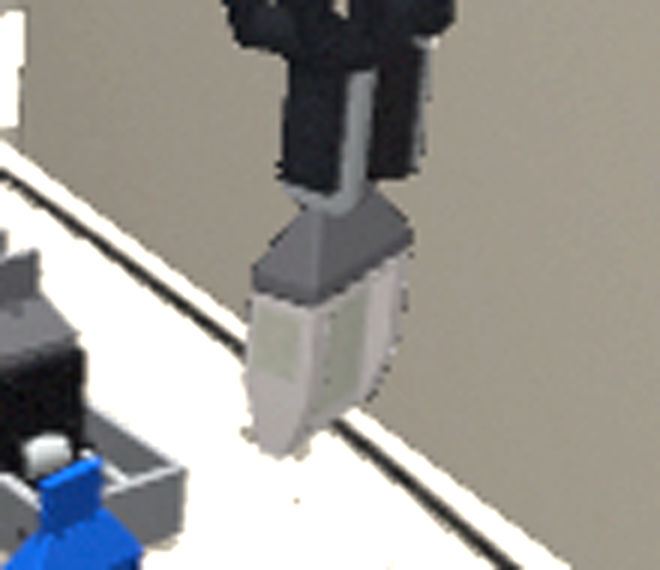

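The cartridge is held upright with the fingertips just at the shoulder top. Moving to above the seam.

>>> send_rows(
  linear=[
    [0, 0, 0],
    [0, 0, 0],
  ],
  twist=[
    [0, 0, 0.82],
    [0, 0, 0.82],
  ],
  gripper=[15, 15],
)

```text
time: 5.95
ee_pos: [0.4798, -0.4038, 0.224]
tcp_rot: [-179.9, -0.1, 97.1]
wrist_force: [-0.0, 0.9, -0.4]
opening: 0.0202
grasp_force: 88.3
```

>>> send_rows(
  linear=[
    [0.0358, 0.00645, 0],
    [0.0358, 0.00645, 0],
    [0.0358, 0.00645, 0],
    [0.0358, 0.00645, 0],
    [0.0358, 0.00645, 0],
    [0.0358, 0.00645, 0],
    [0.0358, 0.00645, 0],
    [0.0358, 0.00645, 0],
  ],
  twist=[
    [0, 0, 0],
    [0, 0, 0],
    [0, 0, 0],
    [0, 0, 0],
    [0, 0, 0],
    [0, 0, 0],
    [0, 0, 0],
    [0, 0, 0],
  ],
  gripper=[15, 15, 15, 15, 15, 15, 15, 15],
)

```text
time: 6.95
ee_pos: [0.4938, -0.1122, 0.2243]
tcp_rot: [-179.9, -0.0, 97.4]
wrist_force: [0.4, -0.3, -1.5]
opening: 0.0206
grasp_force: 88.3
```

>>> send_rows(
  linear=[
    [0, 0, 0.02],
    [0, 0, 0.015],
    [0, 0, 0],
    [0, 0, 0],
    [0, 0, 0],
  ],
  twist=[
    [0, 0, 0],
    [0, 0, 0],
    [0, 0, 0],
    [0, 0, 0],
    [0, 0, 0],
  ],
  gripper=[15, 15, 15, 15, 15],
)

```text
time: 7.58
ee_pos: [0.4946, -0.1139, 0.1914]
tcp_rot: [180.0, 0.0, 97.4]
wrist_force: [-0.5, 0.2, -0.5]
opening: 0.0199
grasp_force: 88.4
```

```bash
python3 - <<'E'
import cv2
from workcell import camera,bot
o=bot.get_obs();print(o['ee_pos'],o['tcp_rot'],o['wrist_force'])
s=camera('scene')[:,:,::-1];t=camera('top')[:,:,::-1];cv2.imwrite('pics/top3.png',t);cv2.imwrite('pics/scene3.png',s)
cv2.imwrite('pics/d3.png',cv2.convertScaleAbs(cv2.resize(s[145:240,235:325],None,fx=6.2,fy=6.2,interpolation=cv2.INTER_CUBIC),alpha=1.5))
E
```

```text
[ 0.49460403 -0.11386652  0.19136647] [1.79955798e+02 1.70672138e-02 9.73797618e+01] [-0.48628009  0.18772478 -0.4687057 ]
```

View pics/d3.png

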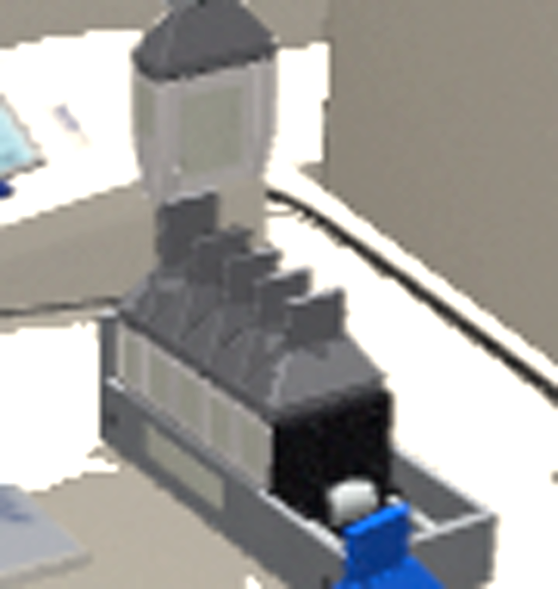

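The held cartridge hangs upright above the first seam: its near face spans crop x of about 160–275, and the last row cartridge's near face about 275–388. I compare the projected corners to check the relative x alignment.

```bash
python3 - <<'E'
from h import *
def f(P): 
    u,v=proj('scene',P);return round((u-235+.5)*6.2-.5),round((v-145+.5)*6.2-.5)
a=np.radians(7.4);X=np.array([np.cos(a),np.sin(a),0]);Y=np.array([-X[1],X[0],0])
def corners(o): return [f(o+sx*.025*X+sy*.010*Y+np.array([0,0,.052])) for sx,sy in((-1,1),(-1,-1),(1,-1))]
held=np.array([.4946,-.1139,.1914-.0843]);tall=np.array([.493,-.1035,.0055])
print('held',corners(held));print('d',corners(tall-.08*Y));print('tall',corners(tall))
print('fin tops tall..d',[f(tall-.02*k*Y+np.array([0,0,.094 if k==0 else .086])) for k in range(5)])
print('wall near top corners of pusher end:',[f(tall+ (-.02*0)*Y+np.array([0,0,0]))])
s=cv2.imread('pics/scene3.png')
for name,y0,y1 in(('held',70,85),('d',190,203)):pass
g=s.max(2)
for r in (157,160,163): print(r,g[r,255:282])
for r in (212,214): print(r,g[r,275:302])
E
```

```text
held [(126, 51), (157, 68), (278, 42)]
d [(233, 391), (266, 414), (385, 379)]
tall [(112, 307), (141, 327), (256, 296)]
fin tops tall..d [(185, 196), (215, 235), (247, 255), (279, 275), (312, 296)]
wall near top corners of pusher end: [(184, 427)]
157 [183 127 107  84  57  59  59  46  49  84  67  90 108 108 108 108 108 107
 108 106 107 116 107 107 131 189 189]
160 [184 122  96  96  97 108 112 108 106 103 102 102  99  99  98  98  99  97
  99 105 107 115 107 106 131 189 189]
163 [184 123  96  95  96 108 110 107 106  98  99 100  99  99  99  98  98  95
  97 107 105 115 105 107 139 189 189]
212 [111 103  58  62  55  39  40  31  30  25  24  22  13  17  10   9  17  15
  18  13   8  11  31 111 192 193 192]
214 [ 96  96 104 107  13  14  16  17  13  11  13  21  16  12  11  12  13  13
  14  14  17  10  53 136 192 193 192]
```

Residuals are within about 1 mm. Descending to just above groove contact.

>>> send_rows(
  linear=[
    [0, 0.0005, 0.012],
    [0, 0, 0.012],
    [0, 0, 0.008],
    [0, 0, 0.004],
    [0, 0, 0],
    [0, 0, 0],
  ],
  twist=[
    [0, 0, 0],
    [0, 0, 0],
    [0, 0, 0],
    [0, 0, 0],
    [0, 0, 0],
    [0, 0, 0],
  ],
  gripper=[15, 15, 15, 15, 15, 15],
  grip_force=110,
)

```text
time: 8.43
ee_pos: [0.495, -0.1135, 0.1551]
tcp_rot: [180.0, 0.0, 97.4]
wrist_force: [-0.5, -0.2, -1.7]
opening: 0.0198
grasp_force: 107.9
```

>>> send_rows(
  linear=[
    [0, 0, 0.001],
    [0, 0, 0.001],
    [0, 0, 0.001],
    [0, 0, 0.001],
  ],
  twist=[
    [0, 0, 0],
    [0, 0, 0],
    [0, 0, 0],
    [0, 0, 0],
  ],
  gripper=[15, 15, 15, 15],
)

```text
time: 8.93
ee_pos: [0.495, -0.1135, 0.151]
tcp_rot: [180.0, 0.0, 97.4]
wrist_force: [-0.6, -0.8, 2.9]
opening: 0.0196
grasp_force: 108.3
```

>>> send_rows(
  linear=[
    [-0.0008, 0, 0.001],
    [-0.0005, 0, 0.001],
    [-0.0005, 0, 0.001],
    [-0.0005, 0, 0.001],
  ],
  twist=[
    [0, 0, 0],
    [0, 0, 0],
    [0, 0, 0],
    [0, 0, 0],
  ],
  gripper=[15, 15, 15, 15],
)

```text
time: 9.43
ee_pos: [0.4954, -0.1158, 0.1472]
tcp_rot: [180.0, 0.0, 97.4]
wrist_force: [-0.7, 0.3, 5.4]
opening: 0.0194
grasp_force: 108.6
```

>>> send_rows(
  linear=[
    [-0.0005, 0, 0.001],
    [-0.0005, 0, 0.001],
    [-0.0005, 0, 0.001],
    [-0.0005, 0, 0.001],
  ],
  twist=[
    [0, 0, 0],
    [0, 0, 0],
    [0, 0, 0],
    [0, 0, 0],
  ],
  gripper=[15, 15, 15, 15],
)

```text
time: 9.93
ee_pos: [0.4958, -0.1178, 0.1436]
tcp_rot: [179.9, 0.0, 97.4]
wrist_force: [-0.6, 1.1, 11.2]
opening: 0.0192
grasp_force: 109.3
```

>>> send_rows(
  linear=[
    [-0.0005, 0, 0.001],
    [-0.0005, 0, 0.001],
    [-0.0004, 0, 0.001],
    [-0.0004, 0, 0.001],
  ],
  twist=[
    [0, 0, 0],
    [0, 0, 0],
    [0, 0, 0],
    [0, 0, 0],
  ],
  gripper=[15, 15, 15, 15],
)

```text
time: 10.42
ee_pos: [0.4956, -0.1195, 0.1386]
tcp_rot: [-180.0, -0.0, 97.4]
wrist_force: [0.5, 0.4, 3.3]
opening: 0.0191
grasp_force: 108.3
```

```bash
python3 - <<'E'
import cv2
from workcell import camera,bot
o=bot.get_obs();print(o['ee_pos'],o['tcp_rot'],o['wrist_force'],o['torque'])
s=camera('scene')[:,:,::-1]
cv2.imwrite('pics/d4.png',cv2.convertScaleAbs(cv2.resize(s[145:240,235:325],None,fx=6.2,fy=6.2,interpolation=cv2.INTER_CUBIC),alpha=1.5))
E
```

```text
[ 0.49561072 -0.1194905   0.1385922 ] [-1.79989160e+02 -6.87879142e-03  9.74095974e+01] [0.47673714 0.38556156 3.30640811] [ 0.21262272  0.01572456 -0.1233498 ]
```

View pics/d4.png

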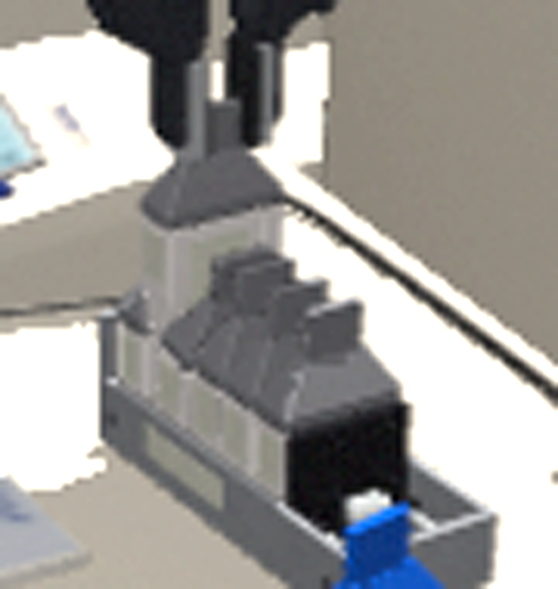

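The feet are in the seam: cart_new stands upright between cart_tall and the next one, which leans slightly. Pusher has given. Continuing along the taper.

>>> send_rows(
  linear=[
    [-0.0003, 0, 0.001],
    [-0.0003, 0, 0.001],
    [-0.0003, 0, 0.001],
    [-0.0003, 0, 0.001],
    [-0.0003, 0, 0.001],
    [-0.0003, 0, 0.001],
  ],
  twist=[
    [0, 0, 0],
    [0, 0, 0],
    [0, 0, 0],
    [0, 0, 0],
    [0, 0, 0],
    [0, 0, 0],
  ],
  gripper=[15, 15, 15, 15, 15, 15],
)

```text
time: 11.22
ee_pos: [0.4959, -0.1213, 0.1327]
tcp_rot: [180.0, 0.0, 97.4]
wrist_force: [-0.8, 1.0, 3.1]
opening: 0.0193
grasp_force: 108.3
```

>>> send_rows(
  linear=[
    [-0.0003, 0, 0.001],
    [-0.0003, 0, 0.001],
    [-0.0003, 0, 0.001],
    [-0.0003, 0, 0.001],
    [-0.0003, 0, 0.001],
  ],
  twist=[
    [0, 0, 0],
    [0, 0, 0],
    [0, 0, 0],
    [0, 0, 0],
    [0, 0, 0],
  ],
  gripper=[15, 15, 15, 15, 15],
)

```text
time: 11.85
ee_pos: [0.4961, -0.1228, 0.1278]
tcp_rot: [180.0, 0.0, 97.4]
wrist_force: [-0.6, 0.6, 3.5]
opening: 0.0196
grasp_force: 108.4
```

>>> send_rows(
  linear=[
    [-0.0003, 0, 0.001],
    [-0.0003, 0, 0.001],
    [-0.0003, 0, 0.001],
    [-0.0003, 0, 0.001],
    [-0.0003, 0, 0.001],
    [-0.0003, 0, 0.001],
  ],
  twist=[
    [0, 0, 0],
    [0, 0, 0],
    [0, 0, 0],
    [0, 0, 0],
    [0, 0, 0],
    [0, 0, 0],
  ],
  gripper=[15, 15, 15, 15, 15, 15],
)

```text
time: 12.6
ee_pos: [0.4963, -0.1245, 0.1217]
tcp_rot: [180.0, -0.0, 97.4]
wrist_force: [0.3, 0.2, 3.0]
opening: 0.0194
grasp_force: 108.3
```

>>> send_rows(
  linear=[
    [0, 0, 0.001],
    [0, 0, 0.001],
    [0, 0, 0.001],
    [0, 0, 0.001],
  ],
  twist=[
    [0, 0, 0],
    [0, 0, 0],
    [0, 0, 0],
    [0, 0, 0],
  ],
  gripper=[15, 15, 15, 15],
)

```text
time: 13.1
ee_pos: [0.4963, -0.1245, 0.1177]
tcp_rot: [-180.0, -0.0, 97.4]
wrist_force: [0.6, 0.6, 2.7]
opening: 0.0194
grasp_force: 108.3
```

>>> send_rows(
  linear=[
    [0, 0, 0.0015],
    [0, 0, 0.0015],
    [0, 0, 0.0015],
    [0, 0, 0.0015],
    [0, 0, 0.0015],
    [0, 0, 0.0015],
  ],
  twist=[
    [0, 0, 0],
    [0, 0, 0],
    [0, 0, 0],
    [0, 0, 0],
    [0, 0, 0],
    [0, 0, 0],
  ],
  gripper=[15, 15, 15, 15, 15, 15],
)

```text
time: 13.85
ee_pos: [0.4963, -0.1245, 0.1087]
tcp_rot: [-180.0, -0.0, 97.4]
wrist_force: [0.3, 0.0, 0.3]
opening: 0.0196
grasp_force: 107.9
```

>>> send_rows(
  linear=[
    [0, 0, 0.0015],
    [0, 0, 0.0015],
    [0, 0, 0.0015],
    [0, 0, 0.0015],
    [0, 0, 0.0015],
    [0, 0, 0.0015],
  ],
  twist=[
    [0, 0, 0],
    [0, 0, 0],
    [0, 0, 0],
    [0, 0, 0],
    [0, 0, 0],
    [0, 0, 0],
  ],
  gripper=[15, 15, 15, 15, 15, 15],
)

```text
time: 14.6
ee_pos: [0.4963, -0.1245, 0.0997]
tcp_rot: [-180.0, -0.0, 97.4]
wrist_force: [-0.9, 1.9, 0.7]
opening: 0.0197
grasp_force: 108.1
```

>>> send_rows(
  linear=[
    [0, 0, 0.001],
    [0, 0, 0.001],
    [0, 0, 0.001],
    [0, 0, 0.001],
    [0, 0, 0.001],
    [0, 0, 0.001],
  ],
  twist=[
    [0, 0, 0],
    [0, 0, 0],
    [0, 0, 0],
    [0, 0, 0],
    [0, 0, 0],
    [0, 0, 0],
  ],
  gripper=[15, 15, 15, 15, 15, 15],
)

```text
time: 15.35
ee_pos: [0.4963, -0.1245, 0.0937]
tcp_rot: [-180.0, -0.0, 97.4]
wrist_force: [-0.2, 3.2, 0.5]
opening: 0.0196
grasp_force: 108.0
```

>>> send_rows(
  linear=[
    [0, 0, 0.0007],
    [0, 0, 0.0007],
  ],
  twist=[
    [0, 0, 0],
    [0, 0, 0],
  ],
  gripper=[15, 15],
)

```text
time: 15.6
ee_pos: [0.4963, -0.1245, 0.0923]
tcp_rot: [-180.0, -0.0, 97.4]
wrist_force: [-0.7, 3.2, 0.5]
opening: 0.0196
grasp_force: 108.0
```

>>> send_rows(
  linear=[
    [0.0004, 0, 0.0005],
    [0.0003, 0, 0.0005],
  ],
  twist=[
    [0, 0, 0],
    [0, 0, 0],
  ],
  gripper=[15, 15],
)

```text
time: 15.85
ee_pos: [0.4963, -0.124, 0.0914]
tcp_rot: [180.0, 0.0, 97.4]
wrist_force: [-0.1, 0.7, -0.4]
opening: 0.0194
grasp_force: 108.0
```

>>> send_rows(
  linear=[
    [0, 0, 0.0005],
    [0, 0, 0.0005],
  ],
  twist=[
    [0, 0, 0],
    [0, 0, 0],
  ],
  gripper=[15, 15],
)

```text
time: 16.1
ee_pos: [0.4966, -0.124, 0.091]
tcp_rot: [179.9, 0.0, 97.4]
wrist_force: [-0.8, 1.9, 6.7]
opening: 0.0195
grasp_force: 108.8
```

>>> send_rows(
  linear=[
    [0, 0, 0.0005],
    [0, 0, 0.0005],
  ],
  twist=[
    [0, 0, 0],
    [0, 0, 0],
  ],
  gripper=[15, 15],
)

```text
time: 16.35
ee_pos: [0.4969, -0.124, 0.0909]
tcp_rot: [179.9, 0.0, 97.4]
wrist_force: [-3.3, 2.5, 13.2]
opening: 0.0195
grasp_force: 109.5
```

>>> send_rows(
  linear=[
    [0, 0, 0.0003],
    [0, 0, 0],
    [0, 0, 0],
    [0, 0, 0],
    [0, 0, 0],
  ],
  twist=[
    [0, 0, 0],
    [0, 0, 0],
    [0, 0, 0],
    [0, 0, 0],
    [0, 0, 0],
  ],
  gripper=[15, 15, 15, 15, 15],
)

```text
time: 16.98
ee_pos: [0.497, -0.1241, 0.0909]
tcp_rot: [179.9, 0.1, 97.4]
wrist_force: [-2.5, 2.7, 12.7]
opening: 0.0193
grasp_force: 109.5
```

```bash
python3 - <<'E'
from workcell import bot,camera
import cv2
for i in range(6):
    o=bot.get_obs();print(o['time'],o['wrist_force'].round(1),o['torque'].round(2),o['ee_pos'].round(4))
    s=camera('scene')
cv2.imwrite('pics/e1.png',s[:,:,::-1])
E
```

```text
16.975 [-2.5  2.7 12.7] [ 0.48  0.72 -0.07] [ 0.497  -0.1241  0.0909]
17.025 [-1.6  2.3 13.3] [ 0.52  0.69 -0.05] [ 0.497  -0.1241  0.0909]
17.075 [-3.   2.8 12.8] [ 0.5   0.73 -0.09] [ 0.497  -0.124   0.0909]
17.125 [-1.9  2.8 12.3] [ 0.49  0.71 -0.17] [ 0.4969 -0.1241  0.0908]
17.175 [-1.3  2.5 13.1] [ 0.53  0.74 -0.17] [ 0.4969 -0.124   0.0909]
17.225 [-2.2  2.9 13.1] [ 0.47  0.66 -0.08] [ 0.4969 -0.1241  0.0909]
```

>>> send_rows(
  linear=[
    [0, 0, 0.0006],
    [0, 0, 0],
    [0, 0, 0],
    [0, 0, 0],
    [0, 0, 0],
    [0, 0, 0],
    [0, 0, 0],
  ],
  twist=[
    [0, 0, 0],
    [0, 0, 0],
    [0, 0, 0],
    [0, 0, 0],
    [0, 0, 0],
    [0, 0, 0],
    [0, 0, 0],
  ],
  gripper=[15, 15, 15, 15, 15, 15, 15],
)

```text
time: 18.15
ee_pos: [0.4971, -0.1241, 0.0908]
tcp_rot: [179.8, 0.1, 97.4]
wrist_force: [-3.9, 1.7, 17.0]
opening: 0.0194
grasp_force: 110.0
```

>>> send_rows(
  linear=[
    [0, 0, -0.001],
    [0, 0, -0.001],
    [0, 0, 0],
  ],
  twist=[
    [0, 0, 0],
    [0, 0, 0],
    [0, 0, 0],
  ],
  gripper=[15, 15, 15],
)

```text
time: 18.52
ee_pos: [0.4966, -0.124, 0.0911]
tcp_rot: [179.9, 0.0, 97.4]
wrist_force: [-0.8, 1.7, 6.3]
opening: 0.0196
grasp_force: 108.7
```

>>> send_rows(
  linear=[
    [0, 0, 0],
    [0, 0, 0],
    [0, 0, 0],
    [0, 0, 0],
    [0, 0, 0],
  ],
  twist=[
    [0, 0, 0],
    [0, 0, 0],
    [0, 0, 0],
    [0, 0, 0],
    [0, 0, 0],
  ],
  gripper=[30, 40, 48, 48, 48],
)

```text
time: 19.15
ee_pos: [0.4962, -0.1239, 0.0904]
tcp_rot: [-180.0, 0.0, 97.4]
wrist_force: [-0.9, -0.0, 0.2]
opening: 0.041
grasp_force: 0.0
```

>>> send_rows(
  linear=[
    [0, 0, -0.005],
    [0, 0, -0.01],
    [0, 0, -0.02],
    [0, 0, -0.03],
    [0, 0, -0.05],
    [0, 0, -0.05],
    [0, 0, 0],
  ],
  twist=[
    [0, 0, 0],
    [0, 0, 0],
    [0, 0, 0],
    [0, 0, 0],
    [0, 0, 0],
    [0, 0, 0],
    [0, 0, 0],
  ],
  gripper=[48, 48, 48, 48, 48, 48, 48],
)

```text
time: 20.02
ee_pos: [0.4974, -0.1241, 0.2605]
tcp_rot: [179.6, 0.2, 97.4]
wrist_force: [0.3, 0.3, 0.4]
opening: 0.041
grasp_force: 0.0
```

>>> send_rows(
  linear=[
    [0.05, -0.03, 0],
    [0.06, -0.02, 0],
    [0.06, -0.02, 0],
    [0, 0, 0],
  ],
  twist=[
    [0, 0, 0],
    [0, 0, 0],
    [0, 0, 0],
    [0, 0, 0],
  ],
  gripper=[48, 48, 48, 48],
)

```text
time: 20.52
ee_pos: [0.404, 0.0372, 0.2559]
tcp_rot: [180.0, -0.0, 97.7]
wrist_force: [1.3, 0.1, 0.3]
opening: 0.0411
grasp_force: 0.0
```

```bash
python3 - <<'E'
import cv2,numpy as np
from workcell import camera,bot
s=camera('scene')[:,:,::-1];t=camera('top')[:,:,::-1];cv2.imwrite('pics/sE.png',s);cv2.imwrite('pics/tE.png',t)
a=cv2.resize(s[170:245,245:320],None,fx=5.8,fy=5.8,interpolation=cv2.INTER_CUBIC)
b=cv2.resize(t[155:220,182:288],None,fx=3.4,fy=3.4,interpolation=cv2.INTER_CUBIC)
o=np.zeros((435,800,3),np.uint8);o[:a.shape[0],:a.shape[1]]=a;o[:b.shape[0],436:436+b.shape[1]]=b
cv2.imwrite('pics/fin.png',cv2.convertScaleAbs(o,alpha=1.6))
E
```

```text
(no output)
```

View pics/fin.png

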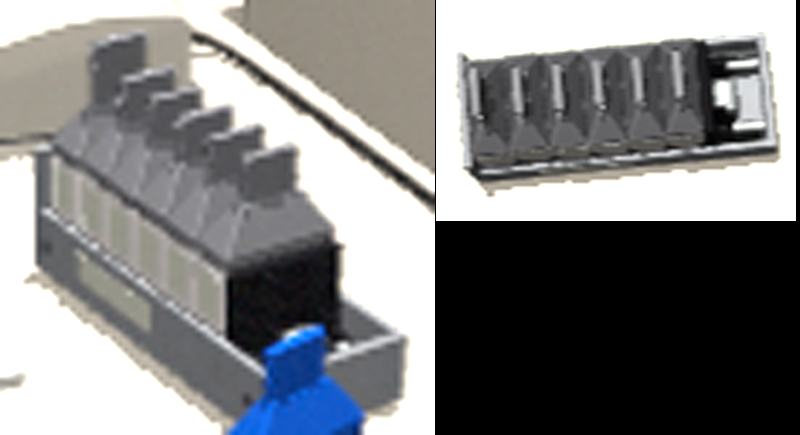

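All six cartridges stand upright in an even, level row: fins at crop (118,45), (148,80), (176,98), (205,115), (237,132) and (272,155). The new one sits second, directly behind the tall one. Handing in.

```bash
python3 -c "
from workcell import ticket;print(ticket.job_done())"
```

```text
the job is handed in; nothing more can be done
None
```

The loose cartridge is filed directly behind the tall-finned one on the pusher side, pressed down with about 17 N and released; in the last pictures all six stand upright and level, and the job was handed in at about 21 s.

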